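Pass the slide box through the sprung dust flap

ROBOT

A 7-joint arm with a two-finger parallel gripper is mounted at the origin on the work surface. World frame = base frame: x ahead of the robot, y to its left, z up, the work surface at z = 0. Lengths are in mm, angles in rad, forces in N, time in s.
With the tool pointing down it reaches from about 425 to 875 mm from the base axis. Payload 8.4 kg.
Tool frame: the origin (TCP) lies between the finger pads; the fingertips stand r.tips_ahead ahead of it and the grasp point (between the pads) is the TCP (r.tips_ahead is the distance from the TCP to the fingertips, in mm); z points along the fingers, y is the direction in which the jaws open and shut (so a half turn about z gives the same grasp; the last joint's range is limited). The gripper opens to 85 mm and grips with 20 to 120 N. Pads are 22 mm wide; open, the fingers measure 114 mm over their backs; the gripper's body (76 mm by 85 mm) begins 54 mm behind the grasp point. The pads swing forward as they close: fully open they stand 13 mm farther back than shut.
Start: joints at [-1.232, 0.333, 0.04, 1.465, -0.013, 1.343, -0.059], TCP at [275.564, 588.668, 250.308] pointing down, gripper open.
Joint ranges: [-2.58, 2.58], [-0.38, 2.09], [-1.3, 1.39], [0.25, 2.4], [-1.5, 4.64], [0.08, 2.09], [-2.65, 2.65]. Speed limits (rad/s): [2.22, 2.22, 2.79, 2.79, 3.14, 3.14, 3.14].

INTERFACE

Orientations are given as a unit quaternion [w, x, y, z].
In Python, from bench import r gives the robot as it stands.
- The arm moves only by the shell command python3 -m creep 'ROWS' [FORCE]. ROWS is JSON, a list of rows, each an object with "linear": the shift along the tool's x, y, z in mm, a list of three; "angular": the turn, a rotation vector about the tool's x, y, z in degrees, a list of three; "fingers": the opening, from 0 (shut) to 1 (fully open). A call has 1 to 5 rows; each row is the pose to reach, as a shift and turn from the pose measured when the call began, along the tool's axes at that moment; what a row does not reach only later rows make up. A row lasts 1/10 s, in which the tool goes at most 50 mm and 8.59 degrees, less where a joint would pass 70% of its speed; a pose out of reach is approached as far as the arm can. A call with a gripper value outside its range is refused whole. The fingers move at their own pace and stop on an object; FORCE is the grip in N (left out, the last holds). Time passes only in rows, so rows that repeat a pose let the fingers close. It gives the time, the measured TCP pose, the force and the opening at its end, in the units of the state.
- r.get_obs(): the state, without advancing time (a new reading comes with each control period).
- r.snapshot(name): name is "side" or "top"; returns the picture (384x512x3 uint8, blue, green, red); there is no depth.
- r.camera_params(name): a dict with "fx", "fy", "cx", "cy" (pixels), "distortion" ([k1, k2, p1, p2, k3] as OpenCV has them; the pictures are not rectified), "world_from_camera" (4x4, takes a point from camera to world coordinates). Camera axes: x right, y down, z forward; pixel columns grow to the right and rows downward; lengths in mm; the calibration is good to about 2 mm. A picture is of the moment at which its call begins. camera_params takes no time and is no camera call.
- r.close_job(): hands the job in, once; it reports no verdict.
Trained networks look in the newest picture that a camera, given by its name, has taken for a name from the list of things; names that differ only in an ending like _2 or _b are one class to them, and where a whole thing is asked for, a point or a joint stands for the part that bears it (a point fixed in the world has none). Each returns a list of dicts, best first, with "p" (0 to 1); they miss things now and then, are a little off and sometimes report something else, mostly with a low value. They report only what shows in the picture. A call takes as long as a camera call. They do not tell look-alikes from the thing itself.
- r.search_frame(camera, name): "xy" ([column, row] in pixels, amid what is visible of it).
- r.spot_point(camera, name): "xy" ([column, row] in pixels: a listed point, or the origin of a listed thing).
The state is a dict: "time": time; "joints": joint angles; "dq": joint speeds; "tau": joint torques, N m; "tcp_pos": TCP position; "eef_rot": TCP orientation; "force": force on the tool from outside, world axes, zero at the start; "ft_torque": the same for the moment, N m; "gripper_width": finger opening in mm.
Only numpy, scipy, OpenCV 4.12 (cv2) and the standard library are available. Lean on these libraries where they do the work, as an engineer would, in place of code of your own. Each camera call takes 0.05 s, during which the arm holds its last target.

TASK

Pass the long grey slide box through the sprung flap of the white dust screen: get its leading end up onto the deck's step, push the box in so that it opens the flap itself, and bring it on until it lies flat and wholly on the deck beyond the screen with the flap shut behind it. Do not take it over or around the screen, keep the gripper off the flap, and leave the other things where they stand.

Things in the scene. Friction and masses are not known exactly. Their poses are not given: they have to be found in the camera images.
- box_mid (a point): centre (half-way up) of the long slide box: a closed grey plastic box 190 long x 56 wide x 42 mm high, 0.4 to 0.75 kg, loose, lying flat on the work surface in front of the screen. Axes: x along its length towards the leading end, z up
- box_lead (a point): centre of the box's leading end face (the end nearer the screen), 95 mm from the centre, 21 mm above the underside
- box_tail (a point): centre of the box's tail end face, 95 mm from the centre on the other side
- hatch: the fixed dust screen and its deck. Origin on the work surface, under the middle of the doorway, in the screen's mid-plane. x points through the doorway in the way the box must go, y across, z up. Screen: white upright wall 12 mm thick (a 16 mm thick rail on top), 300 mm wide (y -150 to 150 mm), 166 mm tall
- doorway (a point): centre of the doorway, 42 mm above the work surface; axes as the hatch. The opening is 72 mm wide and goes from the deck (12 mm) up to 72 mm above the work surface; above and beside it the wall is solid. The bystanders, loose and at most 130 mm tall (bottles, pot, cup, bowl, carton, a shorter 100 mm grey slide box), all keep over 110 mm from the middle line through the doorway
- deck (a point): on the deck's top, 170 mm beyond the screen's mid-plane, on the middle line; axes as the hatch. The deck is a flat grey slab, its top 12 mm above the work surface, 190 mm wide, from hatch x = -50 mm (a square 12 mm step before the doorway) to x = 340 mm. Nothing stands on it
- flap (a joint): angle of the aluminium flap that closes the doorway: 0 = shut (hanging straight down), up to 1.5 as it swings towards the hatch's +x and up; it cannot open the other way. A light spring shuts it (under 2 N at its lower edge). It lies on the box's top while the box is under it and falls shut once the box's tail is about 65 mm past the screen's mid-plane
- flap_edge (a point): middle of the flap's lower edge; moves with the flap. The flap is 84 mm wide, 3 mm thick, and reaches 60 mm down from its hinge line, which runs across at hatch x = 10 mm, 78 mm above the work surface
- pot: bystander, to be left alone: white pot, 48 mm across, 60 mm tall; origin at the centre of its underside
Not all that is in view belongs to the job. What is shaped like the part that bears box_mid but blue or yellow is not meant.

How it is judged:
By the outcome, as a careful person would: the job done as asked, in the order asked, and still so for the second after the job is handed in, with the robot touching nothing.
It also fails if it takes over 66 s, if anything falls off the work surface, if the arm or the gripper's body presses on something with over 40 N, if the wrist force passes 120 N, or if a joint passes its speed limit or range.

## Working session

There is one attempt and no reset: what is moved stays moved. The work goes in short steps, Python scripts to look and compute and a shell command to move; the robot and the scene stay as the last step left them, time stands still between calls to the robot, and variables do not carry over. Pictures are saved under pics/ and viewed, and the job is handed in when it is done.

```bash
ls; mkdir -p pics; python3 - <<'E'
from bench import r
import cv2
o=r.get_obs();print(o, r.tips_ahead)
for n in("side","top"):
    im=r.snapshot(n);cv2.imwrite(f"pics/{n}0.png",im)
    p=r.camera_params(n);print(n,p)
    for t in("box_mid","box_lead","box_tail","doorway","deck","flap_edge","hatch","pot"):
        print(t,[( [round(v) for v in d["xy"]],round(d["p"],2)) for d in r.spot_point(n,t)][:3])
print(r.get_obs()["time"])
E
```

```text
pics
{'time': 0.0, 'joints': array([-1.2322138 ,  0.33392396,  0.03991738,  1.46629613, -0.01341474,
        1.34330142, -0.0585263 ]), 'dq': array([ 1.41201132e-03,  8.14485046e-04,  4.73333485e-04,  4.40575911e-04,
        1.73299821e-03, -2.72684260e-05,  1.62341996e-03]), 'tau': array([-1.68590577e-05, -6.58561707e+01,  1.36561241e+00, -4.05545068e+01,
        1.68087543e-02,  1.28452500e-02,  1.83729350e-05]), 'tcp_pos': array([275.41532379, 588.28444151, 249.40123849]), 'eef_rot': array([-1.24902218e-04,  2.17190536e-01,  9.76128875e-01, -8.21709159e-04]), 'force': array([ 0.48300472,  0.34214169, -0.53858549]), 'ft_torque': array([ 6.20938533e-05, -4.87690386e-02, -1.31927002e-03]), 'gripper_width': 85.55554048257765} 19.0
side {'fx': 489.7930735085956, 'fy': 489.7930735085956, 'cx': 255.7080459877893, 'cy': 191.7523760258912, 'distortion': array([0.02785464, 0.        , 0.        , 0.        , 0.        ]), 'world_from_camera': array([[ 7.23348070e-01, -5.09835838e-01,  4.65655439e-01,
        -1.61431037e+02],
       [-6.90206992e-01, -5.52974465e-01,  4.66726418e-01,
      
[... 703 characters left out ...]
mera': array([[-1.96726755e-02, -9.93885638e-01,  1.08647704e-01,
         3.16485137e+02],
       [-9.99791554e-01,  2.01495554e-02,  3.29301838e-03,
        -1.21831739e+02],
       [-5.46208660e-03, -1.08560274e-01, -9.94074863e-01,
         1.09126086e+03],
       [ 0.00000000e+00,  0.00000000e+00,  0.00000000e+00,
         1.00000000e+00]])}
box_mid [([328, 299], 0.9), ([384, 227], 0.75), ([294, 148], 0.56)]
box_lead [([346, 268], 0.89), ([421, 224], 0.77), ([266, 162], 0.72)]
box_tail [([326, 134], 0.71), ([351, 225], 0.68), ([312, 329], 0.62)]
doorway [([211, 160], 0.77)]
deck [([153, 178], 0.72)]
flap_edge []
hatch [([210, 166], 0.65)]
pot [([214, 167], 0.68), ([184, 116], 0.65)]
0.9
```

View pics/side0.png

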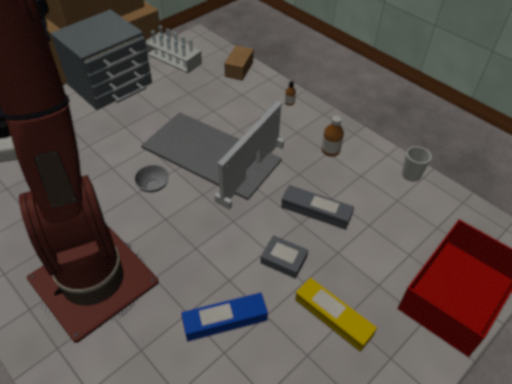

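View pics/top0.png

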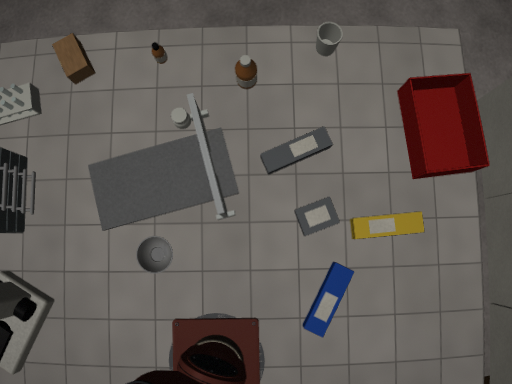

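The side view shows the grey box at about (316,207) in front of the screen. In the top view the box is at (296,150), with its lead end at (264,161), the deck spans (90..238, 131..227), and the pot is at (181,117). I'll enlarge the views to pick out corners.

```bash
python3 - <<'E'
import cv2
a=cv2.imread("pics/top0.png")[85:240,80:345];cv2.imwrite("pics/topc.png",cv2.resize(a,None,fx=3,fy=3,interpolation=cv2.INTER_CUBIC))
a=cv2.imread("pics/side0.png")[90:240,130:365];cv2.imwrite("pics/sidec.png",cv2.resize(a,None,fx=3.4,fy=3.4,interpolation=cv2.INTER_CUBIC))
E
```

```text
(no output)
```

View pics/topc.png

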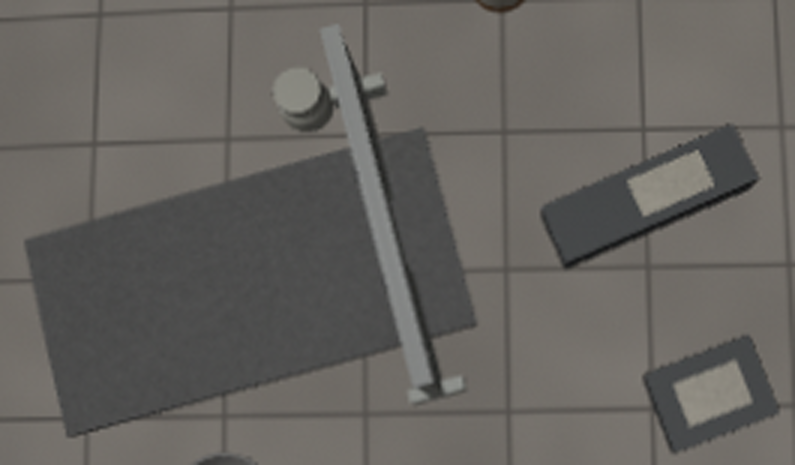

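View pics/sidec.png

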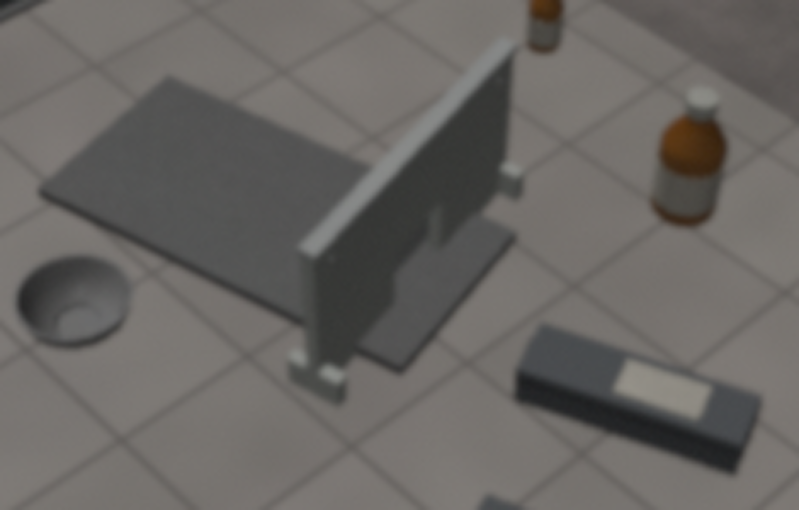

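```bash
cat > h.py <<'E'
import numpy as np,cv2
from scipy.optimize import least_squares
from bench import r
P={n:r.camera_params(n) for n in("side","top")}
def proj(n,X):
    p=P[n];T=np.linalg.inv(p["world_from_camera"]);K=np.array([[p["fx"],0,p["cx"]],[0,p["fy"],p["cy"]],[0,0,1]])
    return cv2.projectPoints(np.atleast_2d(X).astype(float),cv2.Rodrigues(T[:3,:3])[0],T[:3,3],K,p["distortion"])[0][:,0]
def place(q,L):
    L=np.array(L,float);c,s=np.cos(q[2]),np.sin(q[2])
    return np.c_[q[0]+c*L[:,0]-s*L[:,1],q[1]+s*L[:,0]+c*L[:,1],L[:,2]]
def fit(obs,q0):
    f=lambda q:np.concatenate([(proj(n,place(q,L))-np.array(px)).ravel() for n,L,px in obs])
    s=least_squares(f,q0,loss="soft_l1");return s.x,f(s.x).reshape(-1,2)
def back(n,px,z):
    p=P[n];K=np.array([[p["fx"],0,p["cx"]],[0,p["fy"],p["cy"]],[0,0,1]])
    u=cv2.undistortPoints(np.array([[px]],float),K,p["distortion"])[0,0]
    M=np.array(p["world_from_camera"]);d=M[:3,:3]@[u[0],u[1],1];o=M[:3,3]
    return o+d*(z-o[2])/d[2]
tc=lambda l:np.array(l)/3+[80,85]-1/3
sc=lambda l:np.array(l)/3.4+[130,90]-.35
E
cat > f0.py <<'E'
from h import *
D=[(-50,-95,12),(-50,95,12),(340,-95,12),(340,95,12)]
t=tc([(425,129),(477,325),(25,240),(68,437)]);s=sc([(515,237),(402,364),(170,77),(40,190)])
B=[(95,-28,42),(95,28,42),(-95,-28,42),(-95,28,42)]
bt=tc([(541,210),(567,264),(735,124),(757,178)]);bs=sc([(543,326),(517,372),(760,398),(740,440),(517,402),(737,470)])
for nm,o in(("hatch both",[("top",D,t),("side",D,s)]),("h top",[("top",D,t)]),("h side",[("side",D,s)])):
    q,e=fit(o,[400,100,1.8]);print(nm,q.round(3),np.abs(e).max().round(2))
B2=B+[(95,28,0),(-95,28,0)]
for nm,o in(("box both",[("top",B,bt),("side",B2,bs)]),("b top",[("top",B,bt)]),("b side",[("side",B2,bs)])):
    q,e=fit(o,[400,-200,1.8]);print(nm,q.round(3),np.abs(e).max().round(2))
E
python3 f0.py
```

```text
hatch both [529.536   0.722  26.949] 1.96
h top [528.969   1.069 -23.316] 0.4
h side [5.30662e+02 4.33000e-01 1.81500e+00] 1.81
box both [ 561.706 -227.305    1.978] 2.92
b top [ 560.381 -227.139    1.977] 1.03
b side [ 564.606 -226.379   39.689] 1.86
```

```bash
cat > go.py <<'E'
import sys,json
from h import *
from scipy.spatial.transform import Rotation as R
H=np.array([529.3,0.7,1.8164])
def hatch(x,y): return place(H,[(x,y,0)])[0,:2]
def inh(p):
    c,s=np.cos(H[2]),np.sin(H[2]);d=np.array(p[:2])-H[:2];return np.array([c*d[0]+s*d[1],-s*d[0]+c*d[1]])
def to(pos,yaw):  # yaw: direction of travel axis (box x); tool y = yaw-90deg, z down
    o=r.get_obs();q=o["eef_rot"];C=R.from_quat([q[1],q[2],q[3],q[0]])
    a=yaw-np.pi/2;y=np.array([np.cos(a),np.sin(a),0]);z=np.array([0,0,-1.]);T=R.from_matrix(np.c_[np.cross(y,z),y,z])
    print("lin",(C.inv().apply(np.array(pos)-o["tcp_pos"])).round(1).tolist(),"ang",(C.inv()*T).as_rotvec(degrees=True).round(2).tolist())
    print("t",round(o["time"],2),"tcp",o["tcp_pos"].round(1),"hatch",inh(o["tcp_pos"]).round(1),"F",o["force"].round(1),"w",round(o["gripper_width"],1))
E
python3 - <<'E'
from go import *
to([581,-273,200],1.978)
E
```

```text
lin [-641.9, -650.9, 50.3] ang [-0.0, 0.0, 41.59]
t 0.9 tcp [275.5 588.7 250.3] hatch [632.  103.2] F [0.6 0.3 0.1] w 85.3
```

```bash
python3 -m creep '[{"linear":[-642,-651,-10],"angular":[0,0,41.6],"fingers":1},{"linear":[-642,-651,-10],"angular":[0,0,41.6],"fingers":1},{"linear":[-642,-651,-10],"angular":[0,0,41.6],"fingers":1},{"linear":[-642,-651,-10],"angular":[0,0,41.6],"fingers":1},{"linear":[-642,-651,-10],"angular":[0,0,41.6],"fingers":1}]'; python3 - <<'E'
from go import *
to([581,-273,230],1.978)
E
```

```text
time: 1.4
tcp_pos: [359.5, 351.1, 253.2]
eef_rot: [-0.0, 0.552, 0.834, 0.0]
force: [1.8, 0.0, 0.3]
gripper_width: 85.4
lin [-661.1, -39.6, 22.8] ang [0.02, -0.03, -0.36]
t 1.4 tcp [359.5 351.1 253.2] hatch [381.2  79.5] F [1.8 0.  0.3] w 85.4
```

```bash
python3 -m creep '[{"linear":[-661,-40,0],"angular":[0,0,-0.4],"fingers":1},{"linear":[-661,-40,0],"angular":[0,0,-0.4],"fingers":1},{"linear":[-661,-40,0],"angular":[0,0,-0.4],"fingers":1},{"linear":[-661,-40,0],"angular":[0,0,-0.4],"fingers":1},{"linear":[-661,-40,0],"angular":[0,0,-0.4],"fingers":1}]';  python3 -m creep '[{"linear":[-420,-25,0],"angular":[0,0,0],"fingers":1},{"linear":[-420,-25,0],"angular":[0,0,0],"fingers":1},{"linear":[-420,-25,0],"angular":[0,0,0],"fingers":1},{"linear":[-420,-25,0],"angular":[0,0,0],"fingers":1},{"linear":[-420,-25,0],"angular":[0,0,0],"fingers":1}]';python3 - <<'E'
from go import *
to([581,-273,150],1.978)
E
```

```text
time: 1.9
tcp_pos: [442.8, 115.3, 253.4]
eef_rot: [-0.0, 0.549, 0.836, 0.001]
force: [1.2, 0.5, 0.1]
gripper_width: 85.6
time: 2.4
tcp_pos: [528.0, -119.6, 253.5]
eef_rot: [0.0, 0.549, 0.836, 0.002]
force: [0.6, 0.3, -0.3]
gripper_width: 85.0
lin [-161.9, -12.6, 103.3] ang [0.18, -0.06, 0.07]
t 2.4 tcp [ 528.  -119.6  253.5] hatch [-116.4   30.5] F [ 0.6  0.3 -0.3] w 85.0
```

```bash
python3 -m creep '[{"linear":[-162,-13,100],"angular":[0,0,0],"fingers":1},{"linear":[-162,-13,100],"angular":[0,0,0],"fingers":1},{"linear":[-162,-13,100],"angular":[0,0,0],"fingers":1},{"linear":[-162,-13,100],"angular":[0,0,0],"fingers":1},{"linear":[-162,-13,100],"angular":[0,0,0],"fingers":1}]'; python3 - <<'E'
from go import *
for n in("side","top"): cv2.imwrite(f"pics/{n}1.png",cv2.resize(r.snapshot(n)[80:330,150:420] if n=="side" else r.snapshot(n)[60:260,150:420],None,fx=2.2,fy=2.2))
to([581,-273,26],1.978)
E
```

```text
time: 2.9
tcp_pos: [578.5, -278.2, 149.5]
eef_rot: [-0.001, 0.551, 0.834, -0.001]
force: [-0.9, -0.0, 0.2]
gripper_width: 85.7
lin [0.5, 1.1, 126.5] ang [0.07, -0.08, -0.04]
t 3.0 tcp [ 580.1 -274.1  152.5] hatch [-278.9   17.5] F [-0.7  0.4  0.6] w 85.2
```

View pics/side1.png

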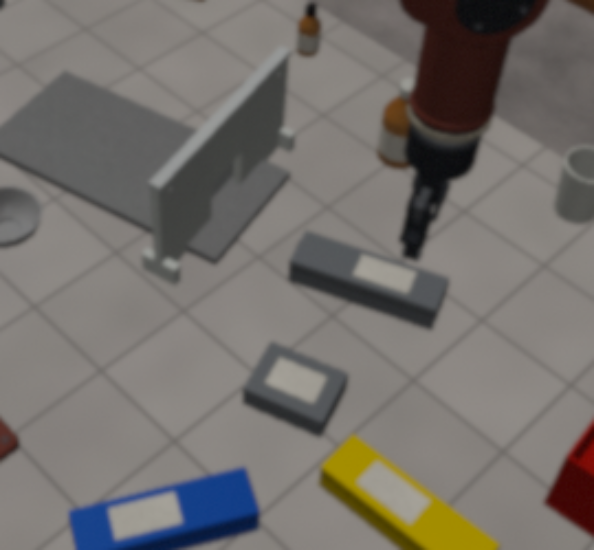

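View pics/top1.png

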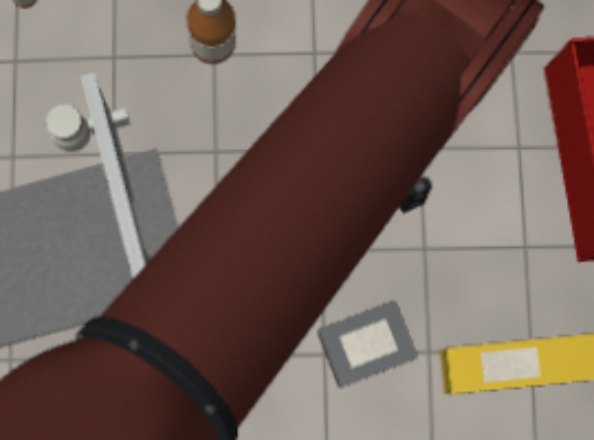

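The gripper hangs over the rear half of the box. In the side crop the fingertips are at (412,250), above the label at (385,275). I'll descend now.

```bash
python3 -m creep '[{"linear":[0.5,1,40],"angular":[0,0,0],"fingers":1},{"linear":[0.5,1,75],"angular":[0,0,0],"fingers":1},{"linear":[0.5,1,100],"angular":[0,0,0],"fingers":1},{"linear":[0.5,1,118],"angular":[0,0,0],"fingers":1},{"linear":[0.5,1,125],"angular":[0,0,0],"fingers":1}]'; python3 -m creep '[{"linear":[0,0,0],"angular":[0,0,0],"fingers":0.6},{"linear":[0,0,0],"angular":[0,0,0],"fingers":0.3},{"linear":[0,0,0],"angular":[0,0,0],"fingers":0.3},{"linear":[0,0,0],"angular":[0,0,0],"fingers":0.3},{"linear":[0,0,0],"angular":[0,0,0],"fingers":0.3}]' 90;python3 - <<'E'
from go import *
to([581,-273,65],1.978)
E
```

```text
time: 3.5
tcp_pos: [581.0, -271.4, 26.7]
eef_rot: [-0.001, 0.549, 0.836, 0.001]
force: [-0.2, 0.4, -0.1]
gripper_width: 84.9
time: 4.0
tcp_pos: [582.2, -271.7, 28.6]
eef_rot: [0.0, 0.549, 0.836, 0.002]
force: [-0.9, 1.6, 7.2]
gripper_width: 54.7
lin [-0.7, -1.5, -36.4] ang [0.2, -0.07, 0.07]
t 4.0 tcp [ 582.2 -271.7   28.6] hatch [-277.1   14.9] F [-0.9  1.6  7.2] w 54.7
```

```bash
python3 -m creep '[{"linear":[0,0,-10],"angular":[0,0,0],"fingers":0.3},{"linear":[0,0,-20],"angular":[0,0,0],"fingers":0.3},{"linear":[0,0,-28],"angular":[0,0,0],"fingers":0.3},{"linear":[0,0,-30],"angular":[0,0,0],"fingers":0.3},{"linear":[0,0,-30],"angular":[0,0,0],"fingers":0.3}]';python3 - <<'E'
from go import *
to(list(hatch(-215,0))+[58],1.8164)
E
```

```text
time: 4.5
tcp_pos: [582.3, -271.8, 59.1]
eef_rot: [0.001, 0.549, 0.836, 0.002]
force: [-0.1, -0.7, -4.3]
gripper_width: 54.6
lin [59.0, 24.7, 1.3] ang [0.24, -0.07, 9.33]
t 4.5 tcp [ 582.3 -271.8   59.1] hatch [-277.2   14.8] F [-0.1 -0.7 -4.3] w 54.6
```

```bash
python3 -m creep '[{"linear":[15,6,0],"angular":[0.06,0,3],"fingers":0.3},{"linear":[30,12,0],"angular":[0.1,0,6],"fingers":0.3},{"linear":[50,20,0],"angular":[0.2,-0.1,8.5],"fingers":0.3},{"linear":[59,24.7,0],"angular":[0.2,-0.1,9.3],"fingers":0.3},{"linear":[59,24.7,0],"angular":[0.2,-0.1,9.3],"fingers":0.3}]';python3 - <<'E'
from go import *
to(list(hatch(-215,0))+[58],1.8164)
for n in("side","top"):
    im=r.snapshot(n);cv2.imwrite(f"pics/{n}2f.png",im)
    cv2.imwrite(f"pics/{n}2.png",cv2.resize(im[90:240,130:365] if n=="side" else im[85:240,80:345],None,fx=3.4 if n=="side" else 3,fy=3.4 if n=="side" else 3,interpolation=2))
E
```

```text
time: 5.0
tcp_pos: [581.9, -205.7, 58.8]
eef_rot: [-0.0, 0.614, 0.79, 0.0]
force: [0.3, 0.1, -4.1]
gripper_width: 54.8
lin [-2.0, -0.9, 0.8] ang [0.02, -0.03, 0.23]
t 5.0 tcp [ 581.9 -205.7   58.8] hatch [-213.    -0.9] F [ 0.3  0.1 -4.1] w 54.8
```

View pics/side2.png

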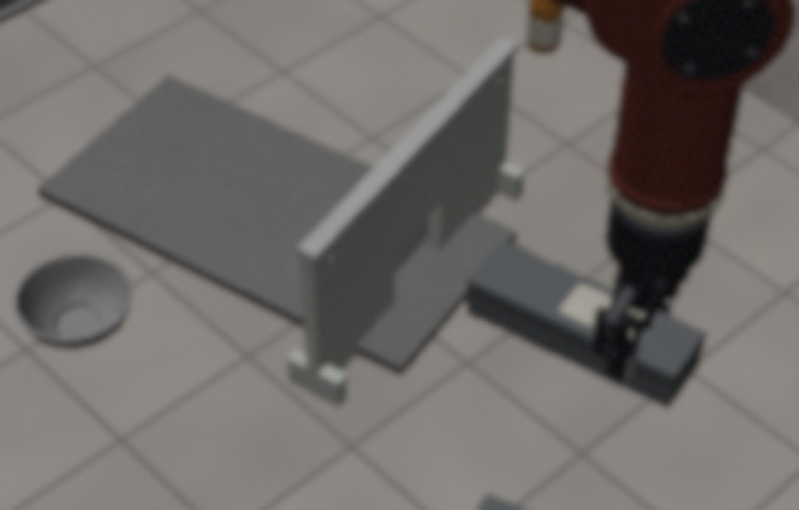

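View pics/top2.png

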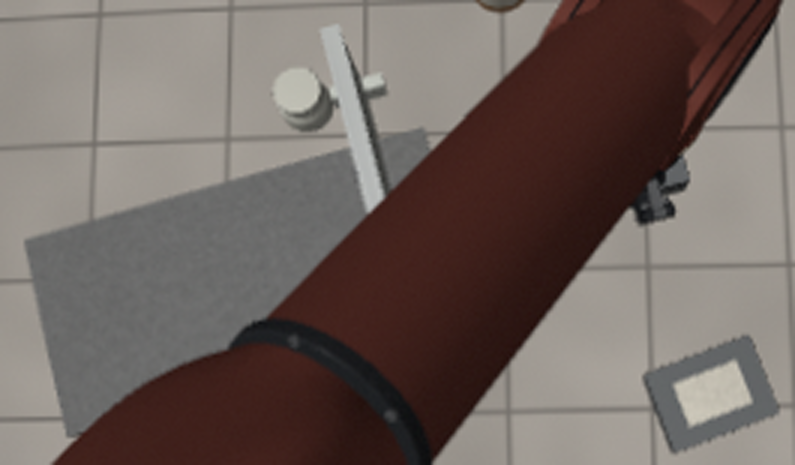

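```bash
python3 - <<'E'
from go import *
px=sc([(500,240),(470,283),(472,311),(703,334),(667,403)])
L=np.array([(95,-28,21),(95,28,21),(95,28,-21),(-95,-28,21),(-95,28,-21)],float)
def W(q):
    M=R.from_euler("ZY",[q[3],q[4]]).as_matrix();return L@M.T+q[:3]
s=least_squares(lambda q:(proj("side",W(q))-px).ravel(),[570,-160,50,1.816,0.])
print(s.x.round(3),inh(s.x),s.fun.round(1))
# predicted overlay
o=r.get_obs();c=hatch(*(inh(o["tcp_pos"])+[49,0]))
q=[c[0],c[1],51.5,1.8164,0];print(q);print(((proj("side",W(q))-px)).round(1).tolist())
# doorway front face bottom corners
print((( proj("side",place(H,[(-6,-36,12),(-6,36,12),(-6,-36,72),(-6,36,72),(-8,150,166),(-8,-150,166)]))-[130,90])*3.4).round(0).tolist())
E
```

```text
[ 6.10518e+02 -1.27881e+02 -2.23900e+00  1.88000e+00 -6.70000e-02] [-144.47020453  -47.51750893] [ 0.7  0.2  0.8 -0.5 -1.2  0.6 -0.2 -1.  -0.1  0.7]
[np.float64(569.5863941416744), np.float64(-161.04137629050228), 51.5, 1.8164, 0]
[[0.9, 0.2], [-0.6, -0.5], [-1.8, 1.5], [1.8, 0.0], [1.0, 3.1]]
[[438.0, 253.0], [393.0, 304.0], [440.0, 204.0], [394.0, 255.0], [313.0, 259.0], [516.0, 45.0]]
```

```bash
python3 -m creep '[{"linear":[15,-0.9,2],"angular":[0,0,0.2],"fingers":0.3},{"linear":[30,-0.9,5],"angular":[0,0,0.2],"fingers":0.3},{"linear":[42,-0.9,9],"angular":[0,0,0.2],"fingers":0.3},{"linear":[45,-0.9,12],"angular":[0,0,0.2],"fingers":0.3},{"linear":[45,-0.9,14],"angular":[0,0,0.2],"fingers":0.3}]';python3 - <<'E'
from go import *
to(list(hatch(-62,0))+[43],1.8164)
im=r.snapshot("side");cv2.imwrite(f"pics/side3.png",cv2.resize(im[90:240,130:365],None,fx=3.4,fy=3.4,interpolation=2))
E
```

```text
time: 5.6
tcp_pos: [569.5, -164.0, 44.8]
eef_rot: [0.0, 0.615, 0.788, -0.0]
force: [-0.3, -0.3, -3.6]
gripper_width: 54.7
lin [107.6, 1.0, 1.7] ang [0.02, 0.04, -0.01]
t 5.6 tcp [ 569.5 -164.    44.8] hatch [-169.6    1.1] F [-0.3 -0.3 -3.6] w 54.7
```

View pics/side3.png

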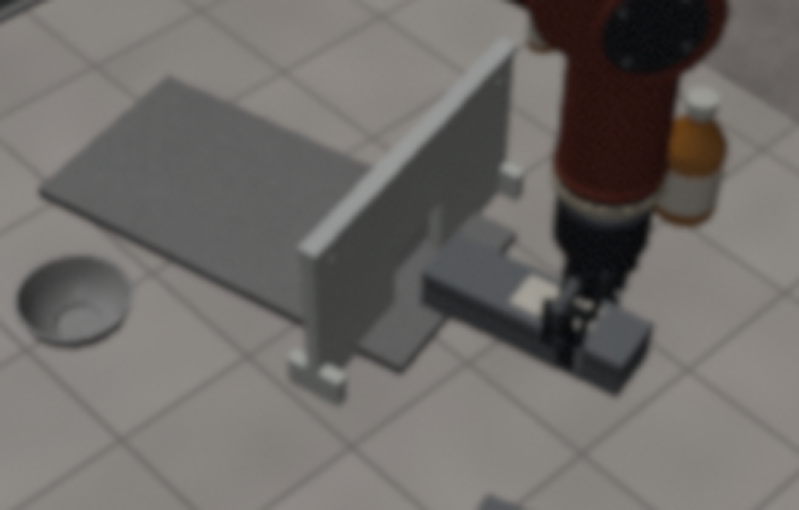

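```bash
python3 - <<'E'
from go import *
print(((proj("side",place(H,[(-25,28,17),(-25,28,59),(-25,-28,59),(-25,28,12),(-25,28,54),(-215,28,17),(-215,-28,59)]))-[130,90])*3.4).round(0).tolist())
E
```

```text
[[417.0, 303.0], [418.0, 269.0], [454.0, 229.0], [417.0, 307.0], [418.0, 273.0], [616.0, 398.0], [654.0, 320.0]]
```

```bash
python3 -m creep '[{"linear":[10,1,0],"angular":[0,0,0],"fingers":0.3},{"linear":[20,1,0],"angular":[0,0,0],"fingers":0.3},{"linear":[30,1,0],"angular":[0,0,0],"fingers":0.3},{"linear":[40,1,0],"angular":[0,0,0],"fingers":0.3},{"linear":[50,1,0],"angular":[0,0,0],"fingers":0.3}]';python3 - <<'E'
from go import *
to(list(hatch(-62,0))+[43],1.8164)
im=r.snapshot("side");cv2.imwrite(f"pics/side4.png",cv2.resize(im[90:240,130:365],None,fx=3.4,fy=3.4,interpolation=2))
E
```

```text
time: 6.15
tcp_pos: [558.3, -115.5, 44.8]
eef_rot: [0.001, 0.616, 0.788, -0.0]
force: [0.5, -2.2, -5.2]
gripper_width: 54.6
lin [57.8, 0.1, 1.7] ang [0.03, 0.1, -0.05]
t 6.15 tcp [ 558.3 -115.5   44.8] hatch [-119.8    0.2] F [ 0.5 -2.2 -5.2] w 54.6
```

View pics/side4.png

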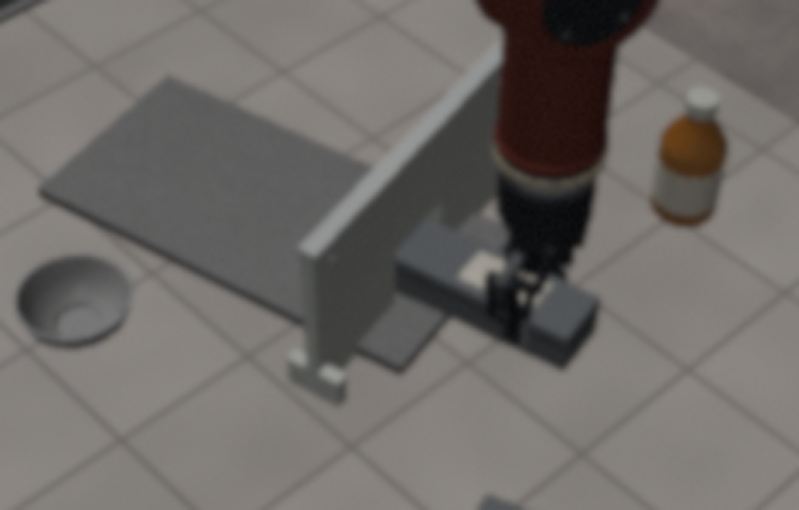

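```bash
python3 - <<'E'
from go import *
for z in (98,150,166,180,195,210): print(z,((proj("side",place(H,[(-120,0,z),(-120,50,z),(-120,-50,z)]))-[130,90])*3.4).round(0).tolist())
E
```

```text
98 [[538.0, 261.0], [506.0, 299.0], [568.0, 224.0]]
150 [[542.0, 214.0], [510.0, 253.0], [574.0, 178.0]]
166 [[544.0, 199.0], [511.0, 238.0], [575.0, 163.0]]
180 [[545.0, 186.0], [512.0, 225.0], [577.0, 149.0]]
195 [[547.0, 172.0], [513.0, 210.0], [579.0, 135.0]]
210 [[548.0, 157.0], [514.0, 195.0], [580.0, 120.0]]
```

```bash
python3 -m creep '[{"linear":[12,0,0],"angular":[0,0,0],"fingers":0.3},{"linear":[24,0,0],"angular":[0,0,0],"fingers":0.3},{"linear":[35,0,0],"angular":[0,0,0],"fingers":0.3},{"linear":[45,0,0],"angular":[0,0,0],"fingers":0.3},{"linear":[54,0,0],"angular":[0,0,0],"fingers":0.3}]';python3 - <<'E'
from go import *
to(list(hatch(-62,0))+[41],1.8164)
im=r.snapshot("side");cv2.imwrite(f"pics/side5.png",cv2.resize(im[90:240,130:365],None,fx=3.4,fy=3.4,interpolation=2))
E
```

```text
time: 6.7
tcp_pos: [544.5, -60.0, 44.5]
eef_rot: [-0.0, 0.615, 0.789, -0.0]
force: [1.1, -1.2, -5.3]
gripper_width: 54.2
lin [0.6, -0.0, 3.5] ang [-0.01, -0.0, 0.07]
t 6.7 tcp [544.5 -60.   44.5] hatch [-62.6  -0. ] F [ 1.1 -1.2 -5.3] w 54.2
```

View pics/side5.png

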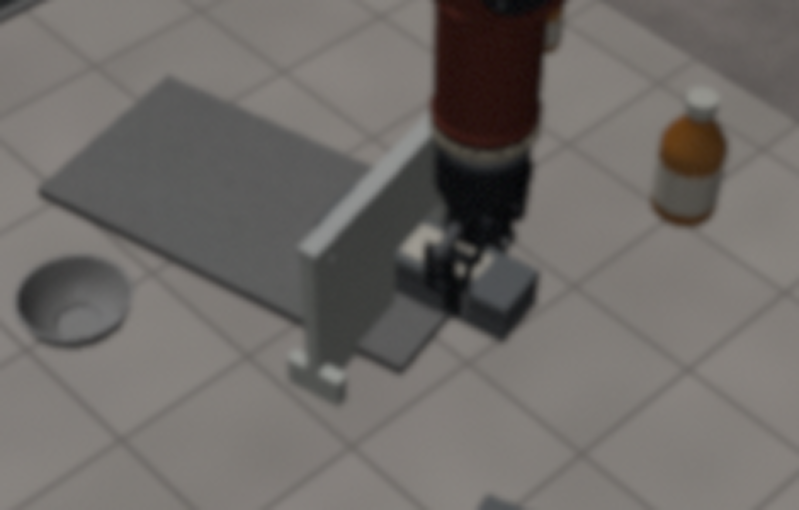

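```bash
python3 -m creep '[{"linear":[0,0,1],"angular":[0,0,0],"fingers":0.3},{"linear":[0,0,2],"angular":[0,0,0],"fingers":0.3},{"linear":[0,0,2],"angular":[0,0,0],"fingers":0.3}]'; python3 -m creep '[{"linear":[0,0,0],"angular":[0,0,0],"fingers":1},{"linear":[0,0,0],"angular":[0,0,0],"fingers":1},{"linear":[0,0,0],"angular":[0,0,0],"fingers":1},{"linear":[-15,0,0],"angular":[0,0,0],"fingers":1},{"linear":[-31,0,0],"angular":[0,0,0],"fingers":1}]'
python3 - <<'E'
from go import *
to(list(hatch(-94,0))+[42],1.8164)
im=r.snapshot("side");cv2.imwrite(f"pics/side6.png",cv2.resize(im[90:240,130:365],None,fx=3.4,fy=3.4,interpolation=2))
E
```

```text
time: 7.05
tcp_pos: [544.2, -58.6, 42.1]
eef_rot: [-0.001, 0.614, 0.789, 0.0]
force: [-0.1, 2.0, -5.9]
gripper_width: 54.9
time: 7.55
tcp_pos: [552.2, -88.6, 42.3]
eef_rot: [-0.001, 0.614, 0.789, 0.0]
force: [-0.1, 0.1, 0.5]
gripper_width: 85.5
lin [-1.8, -0.6, 0.3] ang [-0.01, -0.08, 0.18]
t 7.55 tcp [552.2 -88.6  42.3] hatch [-92.2  -0.6] F [-0.1  0.1  0.5] w 85.5
```

View pics/side6.png

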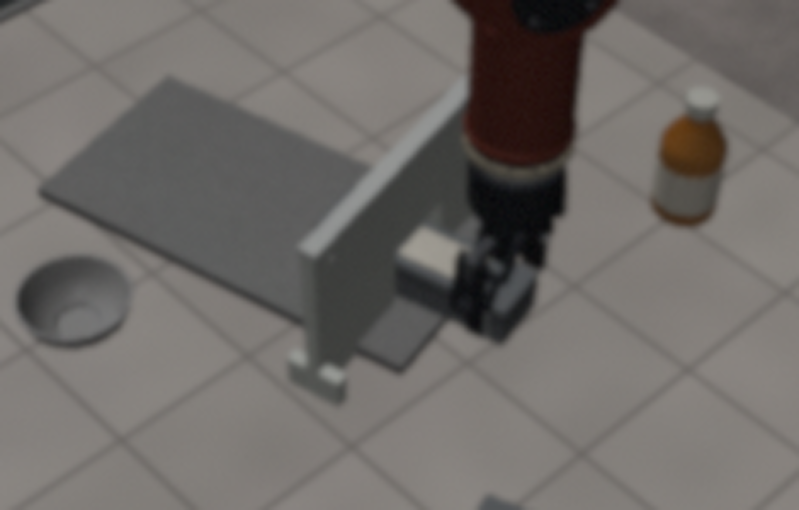

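```bash
python3 -m creep '[{"linear":[0,0,0],"angular":[0,0,0],"fingers":0.6},{"linear":[0,0,0],"angular":[0,0,0],"fingers":0.3},{"linear":[0,0,0],"angular":[0,0,0],"fingers":0.3},{"linear":[0,0,0],"angular":[0,0,0],"fingers":0.3}]' 70; python3 -m creep '[{"linear":[8,0,0],"angular":[0,0,0],"fingers":0.3},{"linear":[16,0,0],"angular":[0,0,0],"fingers":0.3},{"linear":[24,0,0],"angular":[0,0,0],"fingers":0.3},{"linear":[31,0,0],"angular":[0,0,0],"fingers":0.3},{"linear":[31,0,0],"angular":[0,0,0],"fingers":0.3}]'
python3 - <<'E'
from go import *
to(list(hatch(-62,0))+[42],1.8164)
E
```

```text
time: 8.0
tcp_pos: [552.6, -91.7, 43.1]
eef_rot: [0.0, 0.615, 0.789, 0.0]
force: [-1.6, -2.1, 5.5]
gripper_width: 55.1
time: 8.5
tcp_pos: [545.0, -59.8, 43.2]
eef_rot: [0.0, 0.614, 0.789, 0.0]
force: [-1.6, 2.2, 2.8]
gripper_width: 54.9
lin [0.5, -0.5, 1.2] ang [0.04, -0.03, 0.14]
t 8.5 tcp [545.  -59.8  43.2] hatch [-62.5  -0.5] F [-1.6  2.2  2.8] w 54.9
```

```bash
python3 -m creep '[{"linear":[0,0,0],"angular":[0,0,0],"fingers":1},{"linear":[0,0,0],"angular":[0,0,0],"fingers":1},{"linear":[0,0,0],"angular":[0,0,0],"fingers":1},{"linear":[-10,0,-20],"angular":[0,0,0],"fingers":1},{"linear":[-20,0,-65],"angular":[0,0,0],"fingers":1}]'; python3 -m creep '[{"linear":[0,0,-50],"angular":[0,0,0],"fingers":1},{"linear":[0,0,-100],"angular":[0,0,0],"fingers":1},{"linear":[0,0,-150],"angular":[0,0,0],"fingers":1},{"linear":[0,0,-155],"angular":[0,0,0],"fingers":1},{"linear":[0,0,-155],"angular":[0,0,0],"fingers":1}]'
python3 - <<'E'
from go import *
to(list(hatch(200,0))+[260],1.8164)
im=r.snapshot("side");cv2.imwrite(f"pics/side7.png",cv2.resize(im[90:240,130:365],None,fx=3.4,fy=3.4,interpolation=2))
E
```

```text
time: 9.0
tcp_pos: [547.6, -78.9, 106.1]
eef_rot: [-0.002, 0.614, 0.789, -0.002]
force: [1.3, -0.3, 0.8]
gripper_width: 84.9
time: 9.5
tcp_pos: [549.2, -79.0, 262.5]
eef_rot: [-0.001, 0.614, 0.789, -0.0]
force: [-0.3, -0.2, -1.2]
gripper_width: 85.6
lin [282.2, 1.0, 3.0] ang [-0.14, -0.1, 0.17]
t 9.5 tcp [549.2 -79.  262.5] hatch [-82.2   0.1] F [-0.3 -0.2 -1.2] w 85.6
```

View pics/side7.png

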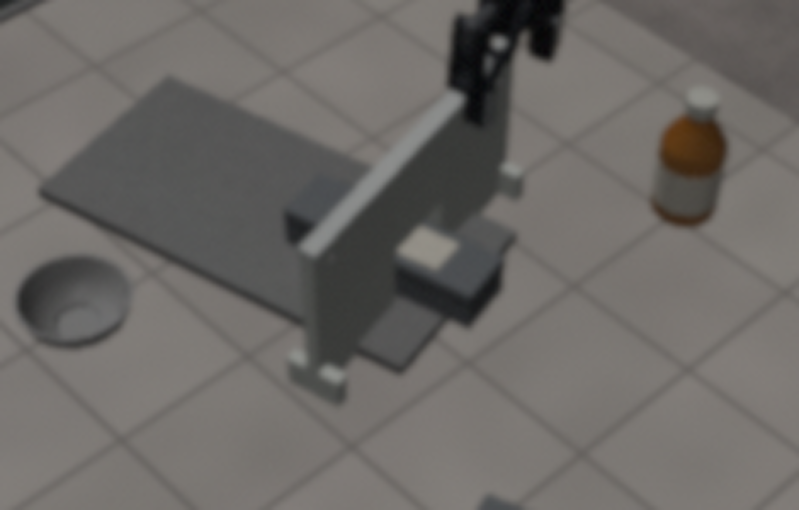

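```bash
python3 - <<'E'
from go import *
for p,z in(((287,212),54),((322,175),54),((290,240),12),((467,323),12),((500,258),54)): print(p,inh(back("side",sc([p])[0],z)).round(1))
E
python3 -m creep '[{"linear":[50,0,0],"angular":[0,0,0],"fingers":1},{"linear":[100,0,0],"angular":[0,0,0],"fingers":1},{"linear":[150,0,0],"angular":[0,0,0],"fingers":1},{"linear":[200,0,0],"angular":[0,0,0],"fingers":1},{"linear":[250,0,0],"angular":[0,0,0],"fingers":1}]'
python3 - <<'E'
from go import *
to(list(hatch(200,0))+[200],1.8164)
im=r.snapshot("side");cv2.imwrite(f"pics/side8.png",cv2.resize(im[60:240,130:365],None,fx=3.2,fy=3.2,interpolation=2))
im=r.snapshot("top");cv2.imwrite(f"pics/top8.png",cv2.resize(im[85:240,80:345],None,fx=3,fy=3,interpolation=2))
E
```

```text
(287, 212) [109.4  28.2]
(322, 175) [110.8 -26.5]
(290, 240) [113.4  21.3]
(467, 323) [-68.2  19.7]
(500, 258) [-71.6 -25.1]
time: 10.05
tcp_pos: [485.0, 165.0, 259.7]
eef_rot: [-0.003, 0.614, 0.789, -0.003]
force: [0.6, -0.1, -0.1]
gripper_width: 85.3
lin [29.8, 3.6, 59.7] ang [-0.44, -0.08, 0.19]
t 10.05 tcp [485.  165.  259.7] hatch [170.1   3. ] F [ 0.6 -0.1 -0.1] w 85.3
```

View pics/side8.png

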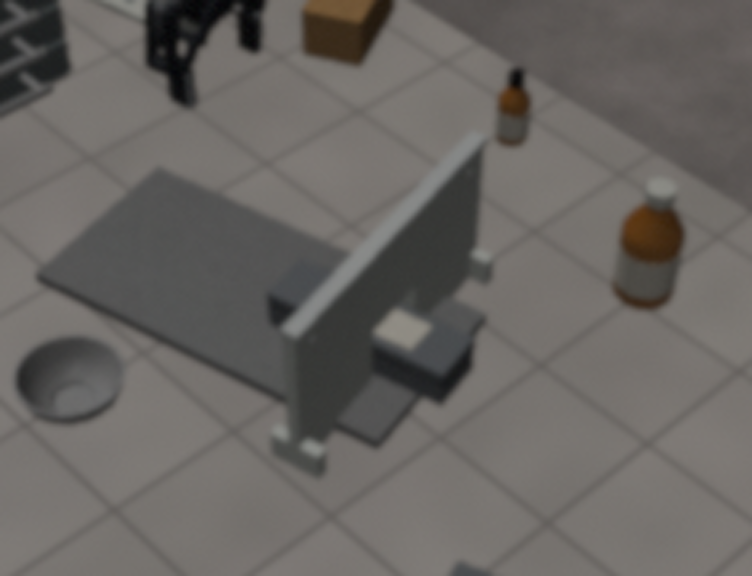

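View pics/top8.png

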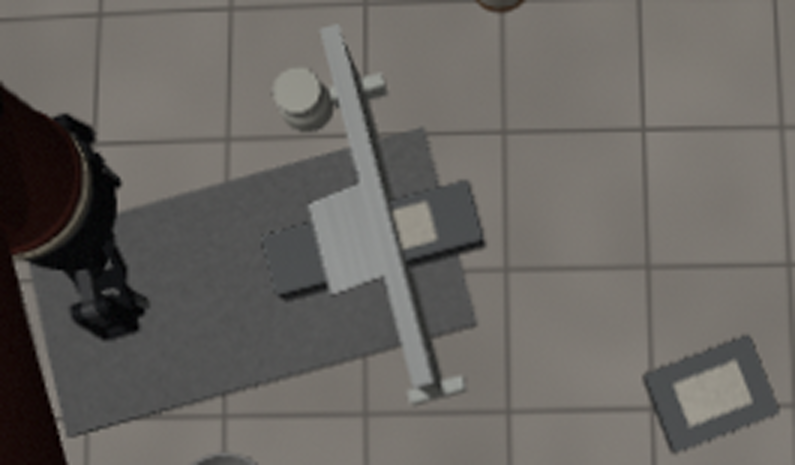

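```bash
python3 -m creep '[{"linear":[-30,3,40],"angular":[-0.4,0,0.2],"fingers":1},{"linear":[-60,3,80],"angular":[-0.4,0,0.2],"fingers":1},{"linear":[-70,3,120],"angular":[-0.4,0,0.2],"fingers":1},{"linear":[-72,3,140],"angular":[-0.4,0,0.2],"fingers":1},{"linear":[-72,3,140],"angular":[-0.4,0,0.2],"fingers":1}]'
python3 - <<'E'
from go import *
to(list(hatch(98,0))+[41],1.8164)
im=r.snapshot("side");cv2.imwrite(f"pics/side9.png",cv2.resize(im[60:240,130:365],None,fx=3.2,fy=3.2,interpolation=2))
im=r.snapshot("top");cv2.imwrite(f"pics/top9.png",cv2.resize(im[85:240,80:345],None,fx=3,fy=3,interpolation=2))
E
```

```text
time: 10.65
tcp_pos: [500.6, 99.9, 114.8]
eef_rot: [-0.003, 0.612, 0.791, -0.004]
force: [-0.4, 0.1, 0.5]
gripper_width: 85.7
lin [-5.2, 4.4, 73.8] ang [-0.56, 0.02, 0.49]
t 10.65 tcp [500.6  99.9 114.8] hatch [103.2   3.8] F [-0.4  0.1  0.5] w 85.7
```

View pics/side9.png

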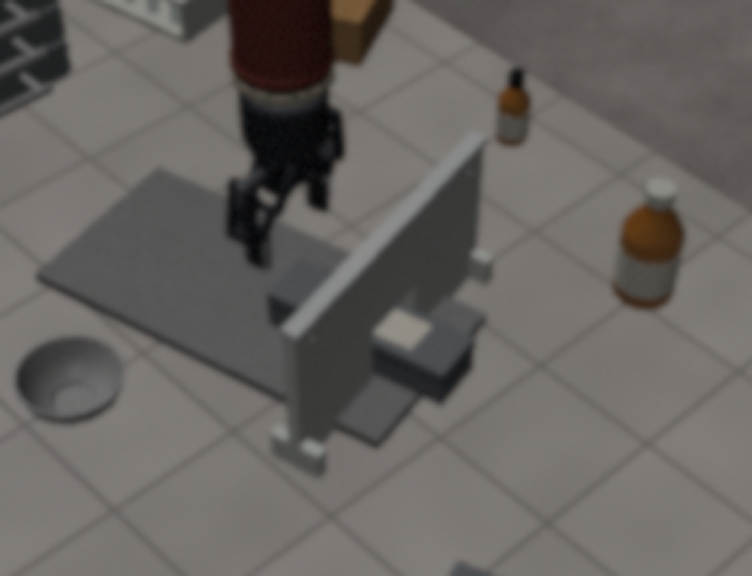

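View pics/top9.png

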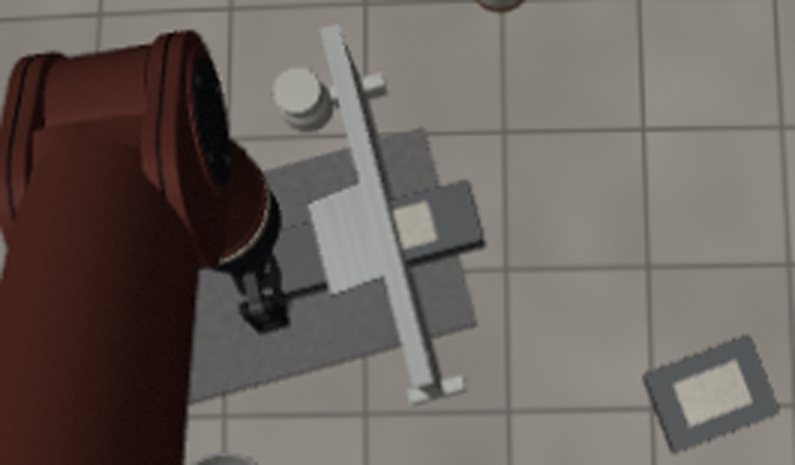

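```bash
python3 -m creep '[{"linear":[-4,4.4,10],"angular":[-0.5,0,0.5],"fingers":1},{"linear":[-4,4.4,30],"angular":[-0.5,0,0.5],"fingers":1},{"linear":[-4,4.4,50],"angular":[-0.5,0,0.5],"fingers":1},{"linear":[-4,4.4,66],"angular":[-0.5,0,0.5],"fingers":1},{"linear":[-4,4.4,73],"angular":[-0.5,0,0.5],"fingers":1}]'
python3 - <<'E'
from go import *
to(list(hatch(98,0))+[41],1.8164)
im=r.snapshot("side");cv2.imwrite(f"pics/side10.png",cv2.resize(im[60:240,130:365],None,fx=3.2,fy=3.2,interpolation=2))
im=r.snapshot("top");cv2.imwrite(f"pics/top10.png",cv2.resize(im[85:240,80:345],None,fx=3,fy=3,interpolation=2))
E
```

```text
time: 11.25
tcp_pos: [507.9, 98.9, 44.5]
eef_rot: [0.001, 0.615, 0.789, 0.002]
force: [-0.1, 0.5, 0.5]
gripper_width: 85.2
lin [-2.5, -3.1, 3.5] ang [0.26, -0.07, 0.09]
t 11.25 tcp [507.9  98.9  44.5] hatch [100.5  -3.1] F [-0.1  0.5  0.5] w 85.2
```

View pics/side10.png

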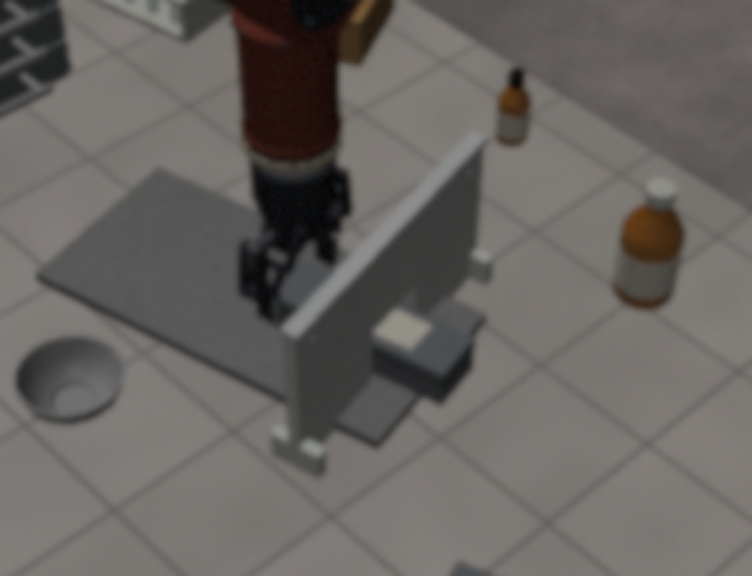

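View pics/top10.png

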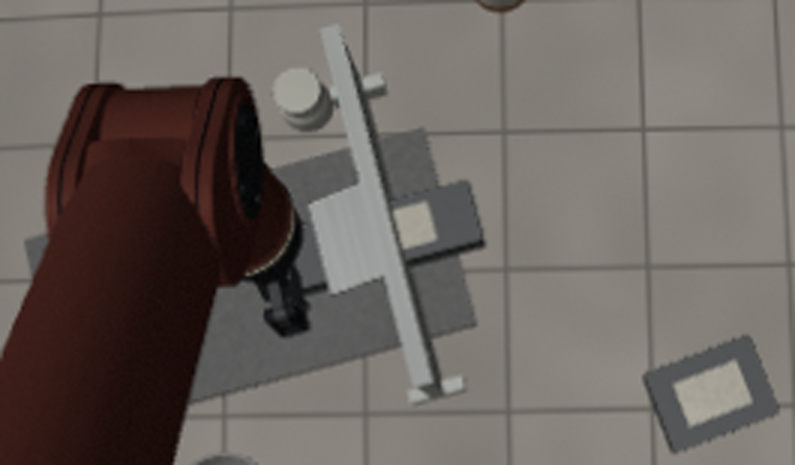

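```bash
python3 -m creep '[{"linear":[-1,-3,2],"angular":[0.2,0,0],"fingers":1},{"linear":[-1,-3,2],"angular":[0.2,0,0],"fingers":0.5},{"linear":[-1,-3,2],"angular":[0.2,0,0],"fingers":0.3},{"linear":[-1,-3,2],"angular":[0.2,0,0],"fingers":0.3},{"linear":[-1,-3,2],"angular":[0.2,0,0],"fingers":0.3}]' 90
python3 - <<'E'
from go import *
to(list(hatch(265,0))+[43],1.8164)
E
```

```text
time: 11.85
tcp_pos: [505.7, 97.2, 44.1]
eef_rot: [-0.0, 0.615, 0.789, 0.001]
force: [-4.1, 0.5, 10.2]
gripper_width: 54.4
lin [165.7, -0.5, 1.4] ang [0.1, -0.11, 0.05]
t 11.85 tcp [505.7  97.2  44.1] hatch [99.3 -0.6] F [-4.1  0.5 10.2] w 54.4
```

```bash
python3 -m creep '[{"linear":[3,0,-1],"angular":[0,0,0],"fingers":0.3},{"linear":[15,0,-1],"angular":[0,0,0],"fingers":0.3},{"linear":[30,0,-1],"angular":[0,0,0],"fingers":0.3},{"linear":[45,0,-1],"angular":[0,0,0],"fingers":0.3},{"linear":[60,0,-1],"angular":[0,0,0],"fingers":0.3}]'
python3 - <<'E'
from go import *
to(list(hatch(274,0))+[44],1.8164)
E
```

```text
time: 12.35
tcp_pos: [490.3, 156.8, 44.9]
eef_rot: [-0.0, 0.615, 0.789, 0.001]
force: [-0.2, -0.5, -4.3]
gripper_width: 54.2
lin [113.1, 0.0, 1.1] ang [0.07, -0.11, 0.08]
t 12.35 tcp [490.3 156.8  44.9] hatch [160.9  -0.2] F [-0.2 -0.5 -4.3] w 54.2
```

```bash
python3 -m creep '[{"linear":[15,0,0],"angular":[0,0,0],"fingers":0.3},{"linear":[30,0,0],"angular":[0,0,0],"fingers":0.3},{"linear":[45,0,0],"angular":[0,0,0],"fingers":0.3},{"linear":[60,0,0],"angular":[0,0,0],"fingers":0.3},{"linear":[75,0,0],"angular":[0,0,0],"fingers":0.3}]'
python3 -m creep '[{"linear":[12,0,0],"angular":[0,0,0],"fingers":0.3},{"linear":[24,0,0],"angular":[0,0,0],"fingers":0.3},{"linear":[35,0,0],"angular":[0,0,0],"fingers":0.3},{"linear":[38,0,0],"angular":[0,0,0],"fingers":0.3},{"linear":[38,0,1],"angular":[0,0,0],"fingers":0.3}]'
python3 - <<'E'
from go import *
to(list(hatch(274,0))+[44],1.8164)
im=r.snapshot("side");cv2.imwrite(f"pics/side11.png",cv2.resize(im[60:240,130:365],None,fx=3.2,fy=3.2,interpolation=2))
im=r.snapshot("top");cv2.imwrite(f"pics/top11.png",cv2.resize(im[85:240,80:345],None,fx=3,fy=3,interpolation=2))
E
```

```text
time: 12.85
tcp_pos: [471.6, 230.7, 45.0]
eef_rot: [-0.0, 0.615, 0.789, 0.001]
force: [0.2, -2.1, -3.7]
gripper_width: 54.6
time: 13.35
tcp_pos: [462.3, 268.2, 44.2]
eef_rot: [-0.0, 0.614, 0.789, 0.001]
force: [-0.8, 2.0, -2.1]
gripper_width: 54.7
lin [-1.7, -0.0, 0.2] ang [0.09, -0.12, 0.13]
t 13.35 tcp [462.3 268.2  44.2] hatch [275.7  -0. ] F [-0.8  2.  -2.1] w 54.7
```

View pics/side11.png

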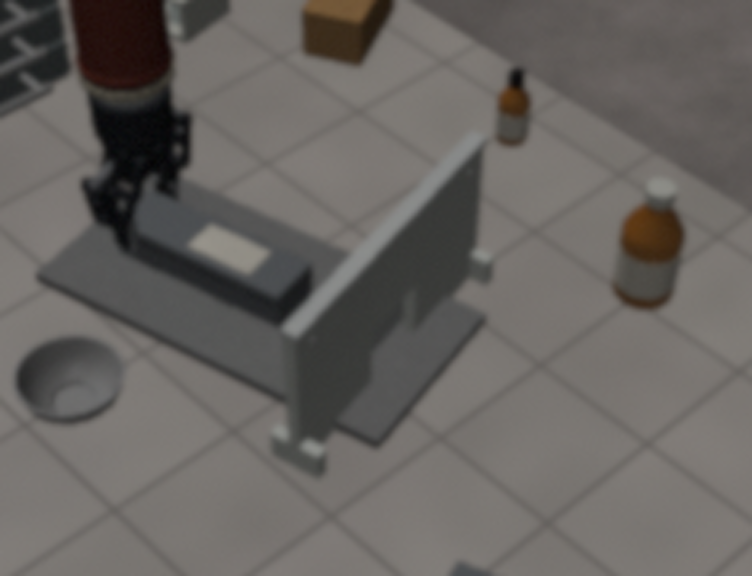

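View pics/top11.png

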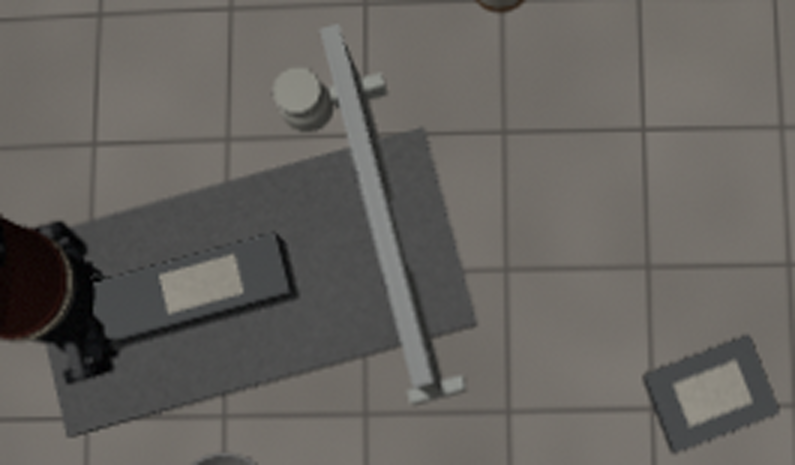

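The flap is shut, and the box lies beyond the screen with its tail near (285,265) in the top crop. I'll set it down, release it and back off.

```bash
python3 -m creep '[{"linear":[0,0,1],"angular":[0,0,0],"fingers":0.3},{"linear":[0,0,2],"angular":[0,0,0],"fingers":0.3},{"linear":[0,0,2],"angular":[0,0,0],"fingers":0.3}]'; python3 -m creep '[{"linear":[0,0,0],"angular":[0,0,0],"fingers":0.8},{"linear":[0,0,0],"angular":[0,0,0],"fingers":1},{"linear":[0,0,0],"angular":[0,0,0],"fingers":1},{"linear":[0,0,0],"angular":[0,0,0],"fingers":1},{"linear":[0,0,-15],"angular":[0,0,0],"fingers":1}]'; python3 -m creep '[{"linear":[0,0,-30],"angular":[0,0,0],"fingers":1},{"linear":[0,0,-80],"angular":[0,0,0],"fingers":1},{"linear":[20,0,-130],"angular":[0,0,0],"fingers":1},{"linear":[60,0,-160],"angular":[0,0,0],"fingers":1},{"linear":[100,0,-160],"angular":[0,0,0],"fingers":1}]'
python3 - <<'E'
from go import *
to(list(hatch(274,0))+[44],1.8164)
im=r.snapshot("side");cv2.imwrite(f"pics/side12.png",cv2.resize(im[60:240,130:365],None,fx=3.2,fy=3.2,interpolation=2))
im=r.snapshot("top");cv2.imwrite(f"pics/top12.png",cv2.resize(im[85:240,80:345],None,fx=3,fy=3,interpolation=2))
E
```

```text
time: 13.75
tcp_pos: [462.7, 267.4, 44.0]
eef_rot: [-0.001, 0.615, 0.789, 0.002]
force: [-12.4, -3.0, 25.1]
gripper_width: 55.1
time: 14.25
tcp_pos: [461.7, 266.4, 57.9]
eef_rot: [-0.001, 0.615, 0.789, -0.0]
force: [0.4, 0.1, 0.3]
gripper_width: 85.2
time: 14.75
tcp_pos: [439.9, 364.4, 224.5]
eef_rot: [-0.002, 0.616, 0.788, 0.004]
force: [1.0, 0.4, -0.5]
gripper_width: 85.5
lin [-101.9, -2.3, 179.7] ang [0.26, -0.43, -0.15]
t 14.75 tcp [439.9 364.4 224.5] hatch [374.5  -1.8] F [ 1.   0.4 -0.5] w 85.5
```

View pics/side12.png

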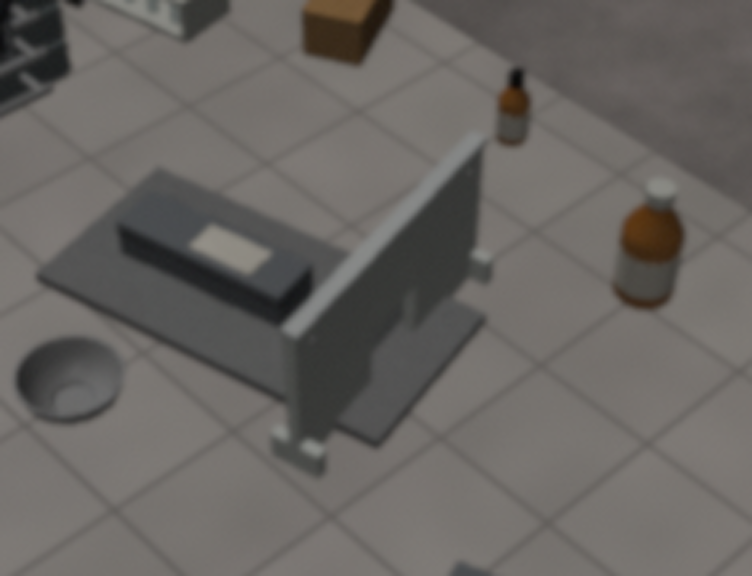

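View pics/top12.png

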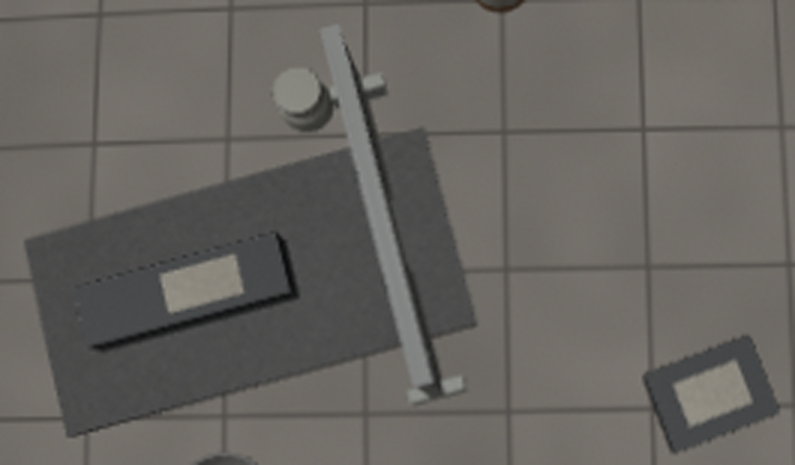

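```bash
python3 -m creep '[{"linear":[0,0,-20],"angular":[0,0,0],"fingers":1},{"linear":[0,0,-20],"angular":[0,0,0],"fingers":1},{"linear":[0,0,-20],"angular":[0,0,0],"fingers":1}]'
python3 - <<'E'
from go import *
px=tc([(75,288),(97,343),(277,233),(294,292)])
print([inh(back("top",p,54)).round(0).tolist() for p in px], [(d["xy"],d["p"]) for d in r.spot_point("top","flap_edge")])
print(r.get_obs()["force"].round(1)); r.close_job()
E
```

```text
time: 15.15
tcp_pos: [435.4, 369.4, 240.6]
eef_rot: [-0.002, 0.612, 0.791, 0.002]
force: [-0.5, 0.9, -1.0]
gripper_width: 85.1
[[288.0, -26.0], [279.0, 27.0], [100.0, -25.0], [98.0, 30.0]] []
[ 0.2  0.4 -0.7]
the job is handed in; nothing more can be done
```

The long grey slide box now lies flat and wholly on the deck beyond the screen, with the flap shut behind it. I handed the job in at about 15 s of the 66 s allowed.

**How it went:** I gripped the box near its tail and lined it up with the doorway. I set its leading end over the step and pushed it in so that it opened the flap itself. After regripping once nearer the tail to push farther, I took the empty gripper over the screen. From the far side I gripped the leading end clear of the flap and pulled the box on. Then I set it down, released it and backed the arm away.

**Last checks:**
- **Position:** from the last top picture, the box runs from about 98 to 285 mm along the deck in hatch x and within ±30 mm in y. The deck reaches 340 mm and ±95 mm.
- **Bystanders:** those visible in the last pictures were where they started.
- **Forces:** the tool touched nothing at the end, with wrist force about 1 N. The highest I read was about 28 N, while setting the box down.
- **Flap:** the detector reported nothing for the flap edge in that picture, as expected if it hangs shut under the rail. That it is shut is my reading of the pictures: it lay visibly open on the box earlier and no longer shows.

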